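# Set out the soap tray in a coin laundry

### The arm

A 7-joint arm with a two-finger parallel gripper is mounted at the origin on the work surface. World frame = base frame: x ahead of the robot, y to its left, z up, the work surface at z = 0. Lengths are in m, angles in rad, forces in N, time in s.
With the tool pointing down it reaches from about 0.425 to 0.875 m from the base axis. Payload 8.4 kg.
Tool frame: the origin (TCP) lies on the centre line of the jaws, within the pads' length; the fingertips stand 22 mm ahead of it and the grasp point (between the pads) lies 3 mm ahead of it; z points along the fingers, y is the line along which they close (so a half turn about z gives the same grasp; the last joint's range is limited). The gripper opens to 87 mm and grips with 3 to 60 N. Pads are 19 mm wide; open, the fingers measure 117 mm over their backs; the gripper's body (75 mm by 190 mm) begins 51 mm behind the grasp point.
Start: joints at [1.101, 0.333, 0.04, 1.465, -0.013, 1.343, -0.059], TCP at [0.236, -0.606, 0.245] pointing down, gripper open.
Joint ranges: [-2.58, 2.58], [-0.38, 2.09], [-1.3, 1.39], [0.25, 2.4], [-1.5, 4.64], [0.08, 2.09], [-2.65, 2.65]. Speed limits (rad/s): [2.22, 2.22, 2.79, 2.79, 3.14, 3.14, 3.14].

### API

Orientations are given as a unit quaternion [w, x, y, z].
In Python, from workcell import robot, planner, vision, workorder, spotter, readout gives the robot as it stands. Calls block until the motion is done:
- robot.move_to(position, orientation): joint-space move of the TCP to a pose.
- robot.servo_line(position, orientation=None, speed=0.15, guard=None): straight line of the TCP; orientation=None keeps the orientation; speed is the mean speed in m/s. With guard (N) it stops when the force on the tool has changed by that much, and returns True; else False.
- robot.move_joints(angles): joint-space move.
- robot.ungrasp() and robot.grasp(): open the fingers fully, or close them until they stop; the grip force is fixed at half the most.
- robot.hold(seconds).
- planner.ik(position, orientation): joint angles nearest the present ones, or None.
- vision.grab_frame(name): name is "scene" or "top" or "wrist"; returns (picture, depth): 480x640x3 uint8, blue, green, red; 480x640 float32, m along the optical axis (not along the pixel's ray), 0 where there is no reading.
- vision.camera_params(name): a dict with "camera_matrix" (3x3 intrinsics, pixels), "distortion" ([k1, k2, p1, p2, k3] as OpenCV has them; the pictures are not rectified), "extrinsics" (4x4, takes a point from camera to world coordinates). Camera axes: x right, y up, looking along -z (the intrinsics and any distortion apply to the point x, -y, -z); pixel columns grow to the right and rows downward; lengths in m; the calibration is good to about 2 mm. A picture is of the moment at which its call begins: read the wrist's pose just before it. camera_params takes no time and is no camera call; for the wrist camera it gives the pose at the moment of the call.
A pose or a line that the arm cannot do raises robot.Unreachable and nothing moves.
- workorder.job_done(): hands the job in; it is judged then, once.
Trained networks look in the newest picture that a camera, given by its name, has taken for a name from the list of things; names that differ only in an ending like _2 or _b are one class to them, and where a whole thing is asked for, a point or a joint stands for the part that bears it (a point fixed in the world has none). Each returns a list of dicts, best first, with "confidence" (0 to 1); they miss things now and then, are a little off and sometimes report something else, mostly with a low value. They report only what shows in the picture. A call takes as long as a camera call. They do not tell look-alikes from the thing itself.
- spotter.search_frame(camera, label): "centre" ([x, y, z] in m, in the coordinates of the camera as it stood for that picture, good to about 4 mm: the middle of the surface that is visible of it).
- spotter.silhouettes(camera, label): "pixels" (480x640 bool, what is visible of it).
- spotter.landmark_of(camera, label): "centre" ([x, y, z] in m, in the coordinates of the camera as it stood for that picture, good to about 4 mm: a listed point, or the origin of a listed thing).
Readings, each from a call of its own:
- readout.current_t(): time.
- readout.current_qpos(): joint angles.
- readout.current_joint_velocities(): joint speeds.
- readout.current_joint_efforts(): joint torques, N m.
- readout.current_tool_pos(): TCP position.
- readout.current_tcp_rot(): TCP orientation.
- readout.current_force(): force on the tool from outside, world axes, zero at the start.
- readout.current_moment(): the same for the moment, N m.
- readout.current_grip_width(): opening from 0.0 (shut) to 1.0 (fully open).
- readout.current_grasp_force(): force on a finger pad.
Only numpy, scipy, OpenCV 4.12 (cv2) and the standard library are available. Lean on these libraries where they do the work, as an engineer would, in place of code of your own. Each camera call takes 0.05 s, during which the arm holds its last target. There are 200 camera calls.

### The job

Set out the soap tray for the next customer: stand the tall bottle in the middle of the tray's end bay on the coin box's side, and the carton in the middle of the other end bay, on the card terminal's side, with its broad faces parallel to the tray's long edges. Stand the round tub in the middle of the bay between them, and the dosing cup, mouth up, centred on top of the tub's lid. Leave the bell and the roll of tape where they are.

Things in the scene. Friction and masses are not known exactly. Their poses are not given: they have to be found in the camera images.
- tray: fixed grey tray, 100 (x) x 254 (y) mm: three shallow bays in a row along its y, parted and rimmed by strips 5 mm wide, tops 10 mm above the counter. Bay floor 4 mm above the counter; bays 90 (x) x 78 (y) mm inside, centres at y = -83, 0, +83 mm, x = 0. Origin: centre of its underside, on the counter; x across, y along the row, z up. Yaw within 0.3 rad of the world's.
- coin_box: fixed grey painted steel coin box with a sloping front with a coin slot and a round lock, 120 x 110 x 110 mm high, at one far corner of the counter (beyond the tray, well to its left or right). Origin: centre of its underside. It only tells which end of the tray is which.
- card_terminal: fixed flat black card terminal with a keypad and a small screen, 150 x 80 x 30 mm high, at the other far corner, on the other side of the tray from the coin box. Origin: centre of its underside.
- bottle: loose tall white round detergent bottle with a grey cap, 0.3 kg, 145 mm high: straight side 54 mm in diameter up to 112 mm, then a shoulder, and a cap 32 mm in diameter at the top. Origin: centre of its underside; z up.
- carton: loose upright cardboard carton, 0.2 kg, 40 (x) x 60 (y) x 95 (z) mm; its broad faces are the 60 mm wide ones, square to its x. Origin: centre of its underside; starts at any yaw.
- tub: loose short round white tub with a flat grey lid, 0.25 kg, 70 mm high: side 58 mm in diameter up to 58 mm, lid 60 mm in diameter from there to the top. Origin: centre of its underside; z up.
- cup: loose small grey open dosing cup, 0.03 kg, 46 mm high, 40 mm in diameter at the foot and 46 mm at the rim, wall 3 mm; starts mouth up. Origin: centre of its underside; z up through the mouth.
- bell: loose steel counter bell, a dome on a black foot 68 mm in diameter, 47 mm high, 0.25 kg; a bystander. Origin: centre of its underside.
- tape_roll: loose roll of pale tape lying flat, a ring 68 mm in outer and 40 mm in inner diameter, 24 mm high, 0.09 kg; a bystander. Origin: centre of its underside.
Mind the look-alikes: they are no part of the job. Of the things that look like the coin_box, take the one that is farthest from the robot's base at the start.

How it is judged:
By the outcome, as a careful person would: the job done as asked, in the order asked, and still so for the second after the job is handed in, with the robot touching nothing.
It also fails if it takes over 115 s, if anything falls off the work surface, if the arm or the gripper's body presses on something with over 40 N, if the wrist force passes 120 N, or if a joint passes its speed limit or range.

## Working session

There is one attempt and no reset: what is moved stays moved. The work goes in short steps, each a Python script; the robot and the scene stay as the last script left them, time stands still between calls to the robot, and variables do not carry over. Pictures are saved under pics/ and viewed, at most 14 in all, crops included, and the job is handed in when it is done.

```bash
ls; mkdir -p pics
cat > h.py <<'E'
import numpy as np, cv2
from workcell import robot, planner, vision, workorder, spotter, readout
def cloud(cam, depth, P=None):
    P=P or vision.camera_params(cam); K=np.array(P["camera_matrix"]);d=np.array(P["distortion"]);T=np.array(P["extrinsics"])
    v,u=np.mgrid[0:480,0:640]
    n=cv2.undistortPoints(np.stack([u,v],-1).reshape(-1,1,2).astype(float),K,d).reshape(480,640,2)
    c=np.stack([n[...,0]*depth,-n[...,1]*depth,-depth],-1)
    return c@T[:3,:3].T+T[:3,3]
def toworld(cam,p,P=None):
    T=np.array((P or vision.camera_params(cam))["extrinsics"]); return T[:3,:3]@np.array(p)+T[:3,3]
E
python3 - <<'E'
from h import *
for c in ("scene","top"):
    im,d=vision.grab_frame(c); cv2.imwrite(f"pics/{c}0.png",im); np.save(f"{c}0.npy",d)
    for l in "tray coin_box card_terminal bottle carton tub cup bell tape_roll".split():
        for r in spotter.landmark_of(c,l): print(c,l,round(r["confidence"],2),toworld(c,r["centre"]).round(3))
print(vision.camera_params("top"),readout.current_t(),readout.current_tool_pos(),readout.current_tcp_rot())
E
```

```text
pics
scene tray 0.61 [ 0.609 -0.02   0.002]
scene coin_box 0.9 [ 0.326 -0.411  0.005]
scene coin_box 0.79 [ 0.735 -0.31   0.004]
scene card_terminal 0.91 [0.739 0.285 0.002]
scene bottle 0.59 [ 0.425  0.104 -0.004]
scene carton 0.9 [0.535 0.4   0.004]
scene carton 0.3 [ 0.425  0.104 -0.007]
scene tub 0.82 [ 0.416 -0.263  0.005]
scene cup 0.8 [ 0.426  0.256 -0.002]
scene cup 0.39 [ 0.736  0.282 -0.002]
scene bell 0.83 [ 0.53  -0.395 -0.001]
scene bell 0.45 [ 0.429  0.258 -0.002]
scene tape_roll 0.57 [ 0.439 -0.103  0.004]
top tray 0.95 [ 0.609 -0.02  -0.002]
top coin_box 0.98 [ 0.734 -0.305  0.002]
top coin_box 0.75 [ 0.324 -0.408 -0.002]
top card_terminal 0.55 [ 0.735  0.284 -0.003]
top bottle 0.88 [ 0.421  0.104 -0.004]
top carton 0.88 [0.536 0.393 0.003]
top tub 0.87 [ 0.419 -0.263 -0.003]
top cup 0.49 [ 0.42   0.107 -0.002]
top bell 0.81 [ 0.527 -0.396 -0.002]
top tape_roll 0.91 [ 0.436 -0.103 -0.001]
{'camera_matrix': array([[477.41272344,   0.        , 315.98846391],
       [  0.        , 477.41272344, 244.35370758],
       [  0.        ,   0.        ,   1.        ]]), 'distortion': array([-0.05415148,  0.        ,  0.        ,  0.        ,  0.        ]), 'extrinsics': array([[ 0.02078924,  0.97796482, -0.20773208,  0.28784588],
       [-0.99978277,  0.02064571, -0.00285923, -0.01941237],
       [ 0.00149255,  0.20774639,  0.97818158,  1.29362436],
       [ 0.        ,  0.        ,  0.        ,  1.        ]])} 1.0 [ 0.23551391 -0.60579876  0.24454336] [-3.22315988e-05  9.82864826e-01  1.84327785e-01 -4.79422001e-06]
```

View pictures.

View pics/top0.png

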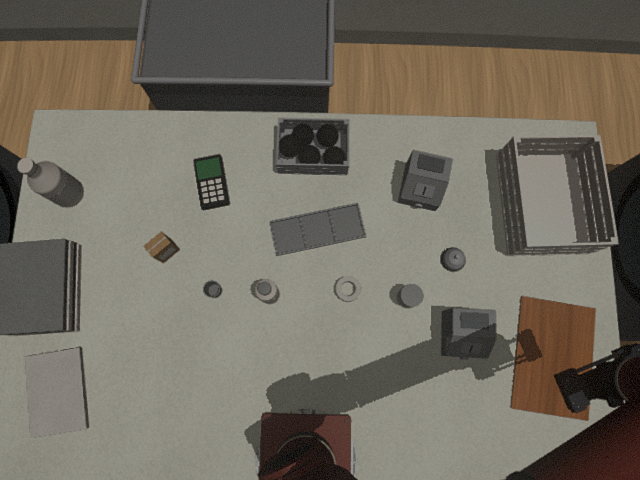

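View pics/scene0.png

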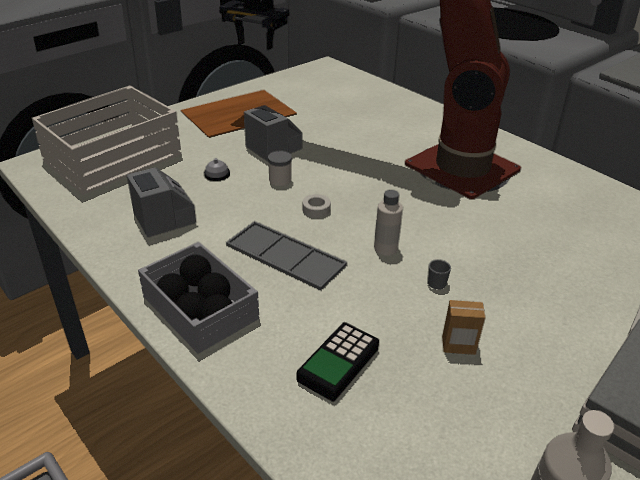

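Run:
```python
from h import *
im=cv2.imread("pics/top0.png"); d=np.load("top0.npy"); C=cloud("top",d)
np.set_printoptions(suppress=True,precision=4)
# tops of things: points in height band around expected location
def sel(xy,r,z0,z1):
    m=(np.hypot(C[...,0]-xy[0],C[...,1]-xy[1])<r)&(C[...,2]>z0)&(C[...,2]<z1)&(d>0); return C[m]
for n,xy,r,z0,z1 in [("bottlecap",(.421,.104),.06,.135,.16),("carton",(.536,.396),.06,.088,.105),("tub",(.418,-.263),.06,.063,.08),("cuprim",(.427,.256),.05,.038,.06),("bell",(.528,-.396),.06,.01,.06),("tape",(.437,-.103),.06,.018,.03)]:
    p=sel(xy,r,z0,z1).astype(np.float32); 
    if len(p)<5: print(n,len(p)); continue
    print(n,len(p),p.mean(0),"circle",cv2.minEnclosingCircle(p[:,:2]),"rect",cv2.minAreaRect(p[:,:2]))
m=(abs(C[...,0]-.609)<.12)&(abs(C[...,1]+.02)<.17)&(C[...,2]<.02)&(d>0)
q=C[m]; print(np.histogram(q[:,2],bins=np.arange(-.006,.018,.001)))
q=C[m&(C[...,2]>.0075)].astype(np.float32); print("tray",len(q),cv2.minAreaRect(q[:,:2]))
```

```text
Traceback (most recent call last):
cv2.error: OpenCV(4.12.0) /io/opencv/modules/imgproc/src/shapedescr.cpp:201: error: (-215:Assertion failed) count >= 0 && (depth == CV_32F || depth == CV_32S) in function 'minEnclosingCircle'
```

The top view shows the true coin box at pixel (425,180), to the right of the tray (318,230). The other box at (468,332) is the nearer look-alike. The card terminal is at (212,182), bottle (265,290), cup (213,289), carton (162,247), tub (410,295), tape (348,289) and bell (453,259). The scene view shows the same layout with everything upright. So the bottle goes in the tray's -y end bay and the carton in the +y end bay.

Run:
```python
from h import *
im=cv2.imread("pics/top0.png"); d=np.load("top0.npy"); C=cloud("top",d)
np.set_printoptions(suppress=True,precision=4)
def sel(xy,r,z0,z1):
    m=(np.hypot(C[...,0]-xy[0],C[...,1]-xy[1])<r)&(C[...,2]>z0)&(C[...,2]<z1)&(d>0); return C[m]
f=lambda a:np.ascontiguousarray(a[:,:2].astype(np.float32).reshape(-1,1,2))
for n,xy,r,z0,z1 in [("bottlecap",(.421,.104),.06,.13,.16),("carton",(.536,.396),.06,.085,.105),("tub",(.418,-.263),.06,.063,.08),("cuprim",(.427,.256),.05,.038,.06),("bell",(.528,-.396),.06,.01,.06),("tape",(.437,-.103),.06,.018,.03)]:
    p=sel(xy,r,z0,z1)
    if len(p)<5: print(n,len(p)); continue
    print(n,len(p),p.mean(0),"circle",cv2.minEnclosingCircle(f(p)),"rect",cv2.minAreaRect(f(p)))
m=(abs(C[...,0]-.609)<.12)&(abs(C[...,1]+.02)<.17)&(C[...,2]<.02)&(d>0)
q=C[m]; print(np.histogram(q[:,2],bins=np.arange(-.006,.018,.002))[0])
q=C[m&(C[...,2]>.0025)]; print("tray",len(q),cv2.minAreaRect(f(q)))
print(planner.ik([.6,-.02,.35],[0,1,0,0]), np.array(vision.camera_params("wrist")["extrinsics"]), readout.current_tool_pos())
```

```text
bottlecap 139 [0.4214 0.1056 0.1428] circle ((0.42193686962127686, 0.10617884993553162), 0.015971817076206207) rect ((0.4216430187225342, 0.1061219796538353), (0.030416294932365417, 0.02895953506231308), 46.8428955078125)
carton 358 [0.5346 0.3959 0.0931] circle ((0.5350543260574341, 0.39795756340026855), 0.03527114912867546) rect ((0.5349121689796448, 0.39655154943466187), (0.04277656227350235, 0.059256572276353836), 43.8889045715332)
tub 425 [ 0.4198 -0.2634  0.0686] circle ((0.4201337695121765, -0.26403701305389404), 0.03057405725121498) rect ((0.4200153350830078, -0.26278814673423767), (0.056984301656484604, 0.05788971856236458), 1.6309170722961426)
cuprim 68 [0.4286 0.258  0.0435] circle ((0.4286448359489441, 0.2567400336265564), 0.023173438385128975) rect ((0.4274640381336212, 0.2574493885040283), (0.04279782623052597, 0.04441071301698685), 0.5181788802146912)
bell 402 [ 0.5249 -0.3893  0.0279] circle ((0.52547687292099, -0.39195847511291504), 0.033838577568531036) rect ((0.5271644592285156, -0.3931248188018799), (0.06422790139913559, 0.060127682983875275), 28.143238067626953)
tape 319 [ 0.4395 -0.1018  0.0226] circle ((0.4396288990974426, -0.10162481665611267), 0.033826954662799835) rect ((0.44000932574272156, -0.1018604189157486), (0.06604491174221039, 0.06542886793613434), 46.61177444458008)
[ 901 1822 2280 1947 1316  711  397  210  110   47    5]
tray 2397 ((0.6089112758636475, -0.020284190773963928), (0.23876424133777618, 0.33862778544425964), 0.28157782554626465)
[ 0.3948  0.2432 -0.5375  1.3957  0.1237  1.5363 -1.7047] [[ 0.3627  0.9046  0.224   0.2962]
 [-0.9319  0.3524  0.0856 -0.582 ]
 [-0.0015 -0.2398  0.9708  0.3852]
 [ 0.      0.      0.      1.    ]] [ 0.2355 -0.6058  0.2445]
```

```bash
cat >> h.py <<'E'
from scipy.spatial.transform import Rotation as R
np.set_printoptions(suppress=True,precision=4)
def quat(yaw):
    """tool down, tool y (closing line) along world direction yaw"""
    y=np.array([np.cos(yaw),np.sin(yaw),0]); z=np.array([0,0,-1.]); x=np.cross(y,z)
    q=R.from_matrix(np.stack([x,y,z],1)).as_quat(); return [q[3],q[0],q[1],q[2]]
def plane(cam,mask,z,P):
    """world xy of mask pixels on the plane at height z"""
    C=cloud(cam,np.ones((480,640)),P); o=np.array(P["extrinsics"])[:3,3]
    D=C-o; t=(z-o[2])/D[...,2]; return (o+D*t[...,None])[...,:2]
def pts(a): return np.ascontiguousarray(np.asarray(a)[:,:2].astype(np.float32).reshape(-1,1,2))
def look(name):
    P=vision.camera_params("wrist"); im,d=vision.grab_frame("wrist"); cv2.imwrite(f"pics/{name}.png",im); return P,im,d
E
python3 - <<'E'
from h import *
t=readout.current_t(); robot.move_to([.60,-.02,.32],quat(-np.pi/2)); print(readout.current_t()-t, readout.current_qpos())
P,im,d=look("tray1"); print(P["camera_matrix"][0],P["extrinsics"][:3,3],-P["extrinsics"][:3,2])
W=plane("wrist",None,.007,P)
for r in spotter.silhouettes("wrist","tray"):
    m=r["pixels"]; print(r["confidence"],m.sum(),cv2.minAreaRect(pts(W[m])))
g=cv2.cvtColor(im,cv2.COLOR_BGR2GRAY); 
th,b=cv2.threshold(g,0,255,cv2.THRESH_OTSU); n,lab,st,ce=cv2.connectedComponentsWithStats((g<th).astype(np.uint8))
for i in range(1,n):
    if st[i,4]>5000: print(th,st[i],cv2.minAreaRect(pts(W[lab==i])))
E
```

```text
2.4667 [ 0.3939  0.248  -0.5295  1.4499  0.1251  1.4776 -1.7062]
[351.8979   0.     320.6821] [ 0.6652 -0.021   0.4605] [-0.2406  0.0012 -0.9706]
0.7 15214 ((0.6073923110961914, -0.017775192856788635), (0.1023029088973999, 0.25534626841545105), 13.57143497467041)
131.0 [ 206    0  188   46 7218] ((0.8174208998680115, 0.0045244768261909485), (0.2210652232170105, 0.05038737133145332), 89.60836029052734)
131.0 [  483     5   157   149 13415] ((0.7548096179962158, -0.32514241337776184), (0.1796545535326004, 0.2116461545228958), 5.02365255355835)
131.0 [  19   26  106  140 7644] ((0.7386221289634705, 0.29367130994796753), (0.15954190492630005, 0.09646714478731155), 13.03886890411377)
131.0 [     0     92    640    388 145751] ((0.42411231994628906, -0.01635509729385376), (0.6310610771179199, 1.1536575555801392), 0.038125574588775635)
```

View pics/tray1.png

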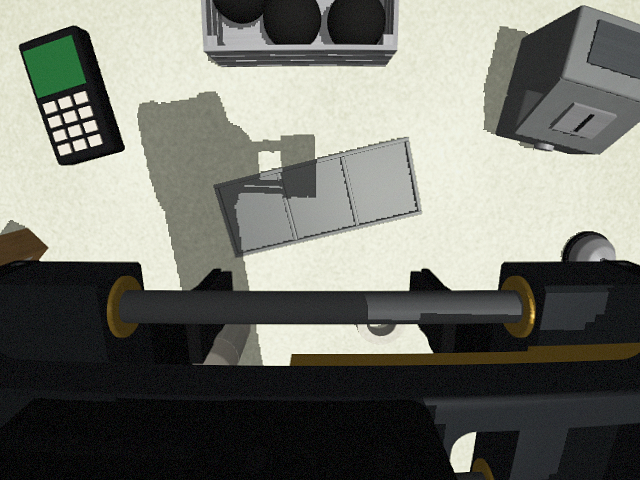

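The wrist view shows the tray with corners at about (215,185), (408,138), (421,213) and (237,257), and its right end is on the coin box's side. It puts the tray centre at (.607,-.018) with a yaw of +0.237. I'll pick the bottle now.

```bash
cat >> h.py <<'E'
YAW=np.radians(13.57); TC=np.array([.608,-.0187])
def bay(k): return TC+k*.083*np.array([-np.sin(YAW),np.cos(YAW)])
def best_yaw(xy,z,yaw):
    q0=np.array(readout.current_qpos()); c=[]
    for y in (yaw,yaw+np.pi):
        q=planner.ik([*xy,z],quat(y))
        if q is not None: c.append((np.abs(np.array(q)-q0).max(),y))
    return min(c)[1]
def pick(xy,zg,zclear,yaw,lift):
    robot.move_to([*xy,zclear],quat(yaw)); robot.servo_line([*xy,zg+.003],speed=.15)
    robot.grasp(); print("grip",readout.current_grip_width()*87,readout.current_grasp_force())
    robot.servo_line([*xy,lift],speed=.2); print("after lift",readout.current_grip_width()*87,readout.current_grasp_force(),readout.current_force(),readout.current_t())
def place(xy,zg,zabove,yaw,zout,floor=.004):
    robot.move_to([*xy,zabove],quat(yaw)); f=zg+.003+floor
    robot.servo_line([*xy,f+.012],speed=.15)
    hit=robot.servo_line([*xy,f-.002],speed=.02,guard=4); p=readout.current_tool_pos()
    print("contact",hit,"z err",p[2]-f); robot.ungrasp(); robot.hold(.2)
    robot.servo_line([*p[:2],zout],speed=.2); print("t",readout.current_t())
E
python3 - <<'E'
from h import *
im,d=vision.grab_frame("top"); P=vision.camera_params("top")
for r in spotter.silhouettes("top","tray"): print(r["confidence"],cv2.minAreaRect(pts(plane("top",None,.007,P)[r["pixels"]])))
b=np.array([.4217,.1058])
for y in (YAW,YAW+np.pi,YAW-np.pi):
    print(y,[planner.ik([*p,z],quat(y)) for p,z in ((b,.25),(b,.105),(bay(-1),.11),(bay(1),.1))])
E
```

```text
0.86 ((0.5859284400939941, 0.06854601204395294), (0.10683035850524902, 0.07761216163635254), 10.218830108642578)
0.23684117949563052 [array([ 0.4907, -0.1013, -0.7707,  1.9126, -0.0731,  1.3024, -0.0211]), array([ 0.456 ,  0.0843, -0.8191,  2.0957,  0.0737,  0.9895, -0.1649]), array([ 0.6178,  0.4983, -0.695 ,  1.6261,  0.3431,  1.1428,  0.0753]), array([ 0.4318,  0.4408, -0.7584,  1.7434,  0.3369,  1.0923, -0.1998])]
3.3784338330854236 [None, None, array([-0.3909,  0.459 ,  0.6205,  1.6814, -0.2938,  1.0959, -2.5883]), array([-1.0728,  0.6464,  1.2167,  1.8159, -0.6628,  1.1633, -2.5405])]
-2.9047514740941627 [None, None, array([-0.3909,  0.459 ,  0.6205,  1.6814, -0.2938,  1.0959, -2.5883]), array([-1.0728,  0.6464,  1.2167,  1.8159, -0.6628,  1.1633, -2.5405])]
```

Run:
```python
from h import *
pick([.4217,.1058],.102,.21,YAW,.26)
place(bay(-1),.102,.26,YAW,.26)
im,d=vision.grab_frame("top"); cv2.imwrite("pics/t1.png",im); C=cloud("top",d)
m=(np.hypot(*(C[...,:2]-bay(-1)).transpose(2,0,1))<.06)&(C[...,2]>.135)&(C[...,2]<.17)
print(cv2.minEnclosingCircle(pts(C[m])),bay(-1))
```

```text
grip 53.15015100194423 29.88653689957573
after lift 53.054697879979294 29.888711222010897 [ 0.0541  0.6954 -3.7793] 7.5917
contact True z err 0.00015933998723181853
t 12.3333
((0.6265445947647095, -0.08274266868829727), 0.005835660267621279) [ 0.6275 -0.0994]
```

Run:
```python
from h import *
robot.move_to([.56,.28,.3],quat(YAW)); print(readout.current_t())
im,d=vision.grab_frame("top"); cv2.imwrite("pics/t2.png",im); C=cloud("top",d)
m=(np.hypot(*(C[...,:2]-bay(-1)).transpose(2,0,1))<.06)&(C[...,2]>.13)&(C[...,2]<.17)
print("cap",m.sum(),cv2.minEnclosingCircle(pts(C[m])),bay(-1))
P,w,d=look("carton1"); C=cloud("wrist",d,P)
m=(np.hypot(C[...,0]-.535,C[...,1]-.397)<.07)&(C[...,2]>.088)&(C[...,2]<.102)&(d>0)
print("carton top",m.sum(),C[m].mean(0),cv2.minAreaRect(pts(C[m])))
cv2.imwrite("pics/both.png",np.hstack([cv2.resize(w,(400,300)),cv2.resize(im[150:330,160:400],(400,300))]))
```

```text
13.825
cap 138 ((0.6256476044654846, -0.09631899744272232), 0.01616903766989708) [ 0.6275 -0.0994]
carton top 2972 [0.5359 0.3979 0.0956] ((0.5359113216400146, 0.3977883458137512), (0.04074254631996155, 0.06046922132372856), 43.211517333984375)
```

View pics/both.png

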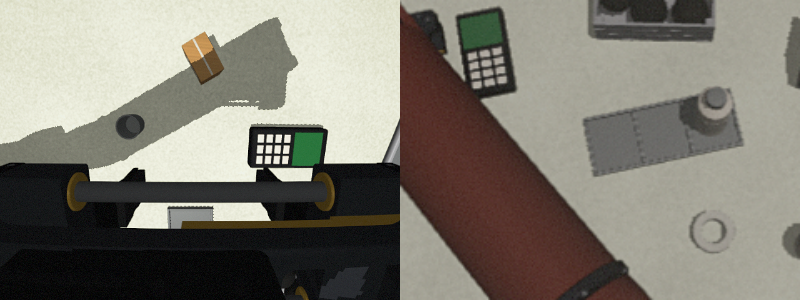

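The left half shows the carton at about (203,57) of that crop and the cup at (130,126). The right half shows the bottle standing in the right-hand end bay at about (713,110). I'll pick the carton and then check both placings with the wrist camera.

```bash
cat > chk.py <<'E'
from h import *
def tray_check(name,th=-.125):
    """look along the tray with tool x on tray +y; report things in tray coordinates"""
    robot.move_to([*(TC+th*np.array([-np.sin(YAW),np.cos(YAW)])),.33],quat(YAW))
    P,w,d=look(name); C=cloud("wrist",d,P)
    Rm=np.array([[np.cos(YAW),-np.sin(YAW)],[np.sin(YAW),np.cos(YAW)]])
    L=np.dstack([(C[...,:2]-TC)@Rm,C[...,2]])
    for n,y,z0,z1 in (("bottle cap",-.083,.142,.16),("carton top",.083,.093,.106),("tub lid",0,.068,.085),("cup rim",0,.112,.13)):
        m=(abs(L[...,0])<.045)&(abs(L[...,1]-y)<.045)&(L[...,2]>z0)&(L[...,2]<z1)&(d>0)
        if m.sum()>30: print(n,m.sum(),L[m].mean(0)-[0,y,0],cv2.minEnclosingCircle(pts(L[m]-[0,y,0])),cv2.minAreaRect(pts(L[m]-[0,y,0])))
    return P,w,d,L
E
python3 - <<'E'
from chk import *
pick([.5359,.3979],.06,.145,np.radians(43.2),.18)
place(bay(1),.06,.18,YAW,.2)
P,w,d,L=tray_check("tr2"); print(readout.current_t())
W=(plane("wrist",None,.007,P)-TC)@np.array([[np.cos(YAW),-np.sin(YAW)],[np.sin(YAW),np.cos(YAW)]])
for r in spotter.silhouettes("wrist","tray"): print("tray",r["confidence"],cv2.minAreaRect(pts(W[r["pixels"]])))
E
```

```text
grip 39.65332477900055 29.979118576738983
after lift 39.96036601151079 29.979033402632922 [-0.8901  0.2025 -2.2653] 17.0
contact True z err -0.00017655902678612168
t 21.7417
bottle cap 958 [0.0015 0.0021 0.1494] ((0.0017318559112027287, 0.0019039642065763474), 0.016102982684969902) ((0.0016008252277970314, 0.0022064996883273125), (0.03136740252375603, 0.0299463402479887), 89.67292785644531)
carton top 1700 [ 0.     -0.0133  0.0995] ((8.136127144098282e-05, -0.012677842751145363), 0.026204070076346397) ((0.00019668973982334137, -0.01266413927078247), (0.035935401916503906, 0.039515420794487), 89.4628677368164)
22.7583
tray 0.61 ((0.0008726939558982849, -0.001211404800415039), (0.10395690053701401, 0.2508346438407898), 0.13592210412025452)
```

View pics/tr2.png

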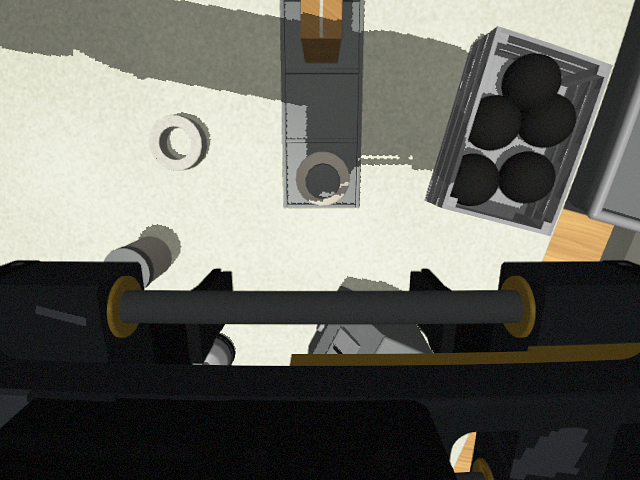

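The bottle is in the near end bay at (322,180), and the carton is at the top at (322,30), aligned with the tray. The tub is at (140,262). Next I'll look at the tub and pick it.

Run:
```python
from chk import *
robot.move_to([.434,-.325,.3],quat(YAW))
P,w,d=look("tub1"); C=cloud("wrist",d,P)
m=(np.hypot(C[...,0]-.421,C[...,1]+.262)<.05)&(C[...,2]>.065)&(C[...,2]<.08)&(d>0)
(cx,cy),r=cv2.minEnclosingCircle(pts(C[m])); print("tub",m.sum(),C[m].mean(0),cx,cy,r)
if not(.0285<r<.0325 and np.hypot(cx-.421,cy+.262)<.006): raise SystemExit
pick([cx,cy],.034,.12,YAW,.26)
place(bay(0),.034,.26,YAW,.2)
tray_check("tr3")
```

```text
tub 2684 [ 0.422  -0.2637  0.0705] 0.42209357023239136 -0.2639683187007904 0.030177807435393333
grip 58.58479926718256 29.998293220996857
after lift 59.06675056357873 30.00063121318817 [ 0.1947 -0.3905 -2.6489] 27.3
contact True z err 0.00027977537995232254
t 32.5167
bottle cap 963 [0.0015 0.002  0.1494] ((0.0016846696380525827, 0.0018878853879868984), 0.015948738902807236) ((0.001483734231442213, 0.0016096364706754684), (0.030725955963134766, 0.031388599425554276), 27.435434341430664)
carton top 1674 [-0.0001 -0.0137  0.0995] ((-0.00017368700355291367, -0.01267903484404087), 0.02589871548116207) ((-0.00016685575246810913, -0.013098007068037987), (0.04003511369228363, 0.03487395495176315), 0.18996065855026245)
tub lid 2603 [-0.0004  0.0002  0.0746] ((-0.0002508365723770112, 8.758026524446905e-05), 0.030294600874185562) ((-0.00031746644526720047, -0.0003169737756252289), (0.059598587453365326, 0.059265609830617905), 58.71051025390625)
```

Run:
```python
from chk import *
robot.move_to([.445,.19,.26],quat(YAW))
P,w,d=look("cup1"); C=cloud("wrist",d,P)
m=(np.hypot(C[...,0]-.428,C[...,1]-.257)<.04)&(C[...,2]>.041)&(C[...,2]<.055)&(d>0)
(cx,cy),r=cv2.minEnclosingCircle(pts(C[m])); print("cup",m.sum(),C[m].mean(0),cx,cy,r)
if not(.021<r<.0255 and np.hypot(cx-.428,cy-.257)<.007): raise SystemExit
pick([cx,cy],.034,.11,YAW,.26)
place(bay(0),.034,.26,YAW,.26,floor=.074)
P,w,d,L=tray_check("tr4",-.06)
m=(abs(L[...,0])<.045)&(abs(L[...,1]-.083)<.045)&(L[...,2]>.093)&(L[...,2]<.106)&(d>0)
print(L[m].mean(0),cv2.minAreaRect(pts(L[m])))
```

```text
cup 485 [0.4291 0.2594 0.0459] 0.42924603819847107 0.25879234075546265 0.023044902831315994
grip 44.17945964827615 29.820571390373516
after lift 44.30515626973145 29.866872537168092 [-0.2927 -0.1302 -0.5307] 38.2083
contact True z err 6.195184970655965e-05
t 43.1833
bottle cap 863 [0.0014 0.0028 0.1492] ((0.0014768933178856969, 0.0019293721998110414), 0.01588653400540352) ((0.0014538820832967758, 0.002231588587164879), (0.02968297339975834, 0.030960023403167725), 0.6668766736984253)
carton top 2614 [-0.0003 -0.0004  0.0996] ((-0.00024105235934257507, -0.0004321606829762459), 0.035458728671073914) ((-0.0005177147686481476, -0.00037190690636634827), (0.05973007529973984, 0.04047626256942749), 89.5197525024414)
tub lid 1471 [-0.0003  0.0014  0.0769] ((-0.0004157047951593995, 2.8520449632196687e-05), 0.03022429533302784) ((-0.0005364939570426941, -0.00014841370284557343), (0.05843977630138397, 0.05944633483886719), 0.3094480633735657)
cup rim 538 [-0.0005 -0.0003  0.1195] ((-0.00026829238049685955, -0.00025295536033809185), 0.02301969565451145) ((-1.1485069990158081e-05, -0.00046871043741703033), (0.04516730085015297, 0.044692348688840866), 89.02062225341797)
[-0.0003  0.0826  0.0996] ((-0.0005177110433578491, 0.08262809365987778), (0.05973006784915924, 0.04047625511884689), 89.5197525024414)
```

View pics/tr4.png

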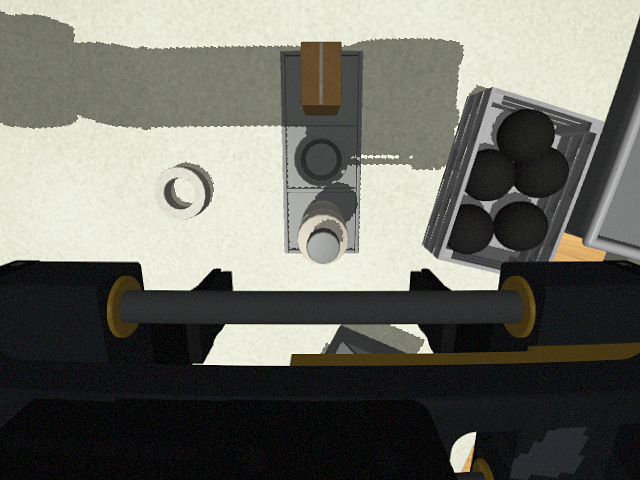

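The bottle (323,235), tub with cup on top (321,159) and carton (321,78) are all in place, each within about 2 mm of its bay's middle. The tape at (183,191) hasn't moved. The robot is clear, so I'm handing in.

```bash
python3 -c "
from h import *
print(workorder.job_done(),readout.current_t())"
```

```text
the job is handed in; nothing more can be done
the job is handed in; nothing more can be done
```

The job is handed in at about 44 s: the bottle, carton and tub stand in their bays with the cup mouth up on the tub's lid, all within about 2–3 mm of centre by the last wrist picture, and I never touched the bell or the tape.

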